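# Change over the crockery cupboards on the drinks counter

## Task

Change the counter over from the wide crockery cupboard to the narrow one: push the wide cupboard's door, which stands ajar, fully home until its roller catch snaps and holds it, and pull the narrow cupboard's shut door out past its catch so that it stands open by at least a hand's breadth. Leave the lidded drinks jug standing where it is.

Things in the scene. Friction and masses are not known exactly. Their poses are not given: they have to be found in the camera images.
- wide: WIDE cupboard: fixed white box 250 mm wide, 200 deep, 170 high, flat top, light wooden door 16 mm thick on its front, facing the robot (turned up to 9 degrees), hinge at its left edge seen from the robot. Origin: underside, middle of the front edge; x into the cupboard, y to the left. A NARROW one, 170 mm wide and otherwise alike, stands beside it, on either side.
- wide_pull (a point): Centre of the wide door's pull: upright steel plate 10 mm thick, 50 wide along the door, rising 45 mm above the cupboard's top (z 170 to 215, this point 192.5), free air before and behind it. Axes turn with the door: x square to it, inwards; y along it towards the hinge; z up. Hinge axis at x +8, y +210 mm from this point, free edge at y -40.
- wide_door (a joint): Wide door's opening angle, rad: 0 shut, grows as the free edge swings to the robot, at most 1.4. Starts ajar (0.35 to 0.65); light friction keeps it where left. Over the last 22 mm at the pull a sprung roller inside resists, up to about 12 N; 9 mm before shut it is passed and snaps the door to 0 and holds it.
- narrow_pull (a point): Centre of the narrow door's pull: same plate, heights, axes and hinge side as on the wide one, on the cupboard 170 mm wide. Hinge axis at x +8, y +130 mm from this point in the door's axes, free edge at y -40.
- narrow_door (a joint): Narrow door's opening angle, rad, counted likewise. Starts shut at 0, held by the same catch: about 7 N at the pull frees it within 9 mm, the roller then pushes it on a little; after that it moves lightly and stays where left.
- jug: Bystander: amber drinks jug with white lid and handle, about 105 mm across, 240 mm high, standing loose on the counter at the right of the cupboards; origin at the centre of its underside.

How it is judged:
At the end, for the whole second after the job is handed in: The wide cupboard's door is shut and held by its catch (opening angle under 0.025 rad), and the narrow cupboard's door stands open and still at more than 0.4 rad (about 65 mm at its free edge; under 0.1 rad/s) (value of joint wide_door below 0.025 rad and value of joint narrow_door above 0.4 rad and velocity of joint narrow_door between -0.1 and 0.1 rad/s); the robot touches nothing.
It fails at once if the drinks jug is knocked over or shifted by more than 30 mm (distance of jug from where it was at the start of the episode above 0.03 m or angle between jug's own z axis and vertical above 0.4 rad).
It also fails if it takes over 43 s, if anything falls off the work surface, if the arm or the gripper's body presses on something with over 40 N, if the wrist force passes 120 N, or if a joint passes its speed limit or range.

## Robot

A 7-joint arm with a two-finger parallel gripper is mounted at the origin on the work surface. World frame = base frame: x ahead of the robot, y to its left, z up, the work surface at z = 0. Lengths are in m, angles in rad, forces in N, time in s.
With the tool pointing down it reaches from about 0.35 to 0.9 m from the base axis. Payload 7.2 kg.
Tool frame: the origin (TCP) lies at the centre of the arm's flange, where the gripper is bolted on; the fingertips stand 182 mm ahead of it and the grasp point (between the pads) lies ahead of it (grasp_offset is the z of the grasp point in the tool frame, in m); z points along the fingers, y is the direction in which the jaws open and shut (so a half turn about z gives the same grasp; the last joint's range is limited). The gripper opens to 88 mm and grips with 3 to 60 N. Pads are 20 mm wide; open, the fingers measure 115 mm over their backs; the gripper's body (75 mm by 178 mm) begins 61 mm behind the grasp point.
Start: joints at [-1.292, 0.411, -0.013, 1.596, 0.006, 1.134, -0.082], TCP at [0.212, 0.588, 0.405] pointing down, gripper open.
Joint ranges: [-2.95, 2.95], [-0.29, 1.99], [-1.47, 1.44], [0.14, 2.54], [-1.03, 4.17], [0.13, 1.85], [-2.86, 2.86]. Speed limits (rad/s): [2.39, 2.39, 3.01, 3.01, 3.14, 3.14, 3.14].

## Interface

Orientations are given as a unit quaternion [x, y, z, w].
In Python, from station import sense, capture, get_calibration, sign_off, grasp_offset gives the robot as it stands. The module is installed in compiled form; this text tells all that it offers.
- The arm moves only by the tool move_arm, never from a script. Its argument "steps" is one flat list of numbers, 7 for each row, row after row: the opening, from -1 (shut) to 1 (fully open), so that 0 is half open, then the shift along the world's x, y, z in mm, then the turn, a rotation vector about the world's x, y, z in rad. In form: [fingers, tx, ty, tz, rx, ry, rz, fingers, tx, ty, tz, rx, ry, rz, ...]. A call has 1 to 8 rows; each row is the pose to reach, as a shift and turn from the pose commanded when the call began; what a row does not reach only later rows make up. A row lasts 1/10 s, in which the tool goes at most 50 mm and 8.59 degrees, less where a joint would pass 70% of its speed; a pose out of reach is approached as far as the arm can. A call with a gripper value outside its range is refused whole. The fingers move at their own pace and stop on an object; "newtons" is the grip in N (left out, the last holds). Time passes only in rows, so rows that repeat a pose let the fingers close. It gives the time, the measured TCP pose, the force and the opening at its end, in the units of the state.
- sense(): the state, without advancing time (a new reading comes with each control period).
- capture(name): name is "side" or "top"; returns the picture (480x640x3 uint8, red, green, blue); there is no depth.
- get_calibration(name): a dict with "fx", "fy", "cx", "cy" (pixels), "extrinsics" (4x4, takes a point from world to camera coordinates). Camera axes: x right, y up, looking along -z (the intrinsics and any distortion apply to the point x, -y, -z); pixel columns grow to the right and rows downward; lengths in m; the calibration is good to about 2 mm. A picture is of the moment at which its call begins. get_calibration takes no time and is no camera call.
- sign_off(): hands the job in, once; it reports no verdict.
The state is a dict: "time": time; "joints": joint angles; "qd": joint speeds; "joint_torque": joint torques, N m; "tcp_pos": TCP position; "tool_rot": TCP orientation; "contact_force": force on the tool from outside, world axes, zero at the start; "moment": the same for the moment, N m; "finger_gap": opening from 0.0 (shut) to 1.0 (fully open).
Only numpy, scipy, OpenCV 4.12 (cv2) and the standard library are available. Lean on these libraries where they do the work, as an engineer would, in place of code of your own. Each camera call takes 0.05 s, during which the arm holds its last target.

## Working session

There is one attempt and no reset: what is moved stays moved. The work goes in short steps, Python scripts to look and compute and a tool call to move; the robot and the scene stay as the last step left them, time stands still between calls to the robot, and variables do not carry over. Pictures are saved under pics/ and viewed, and the job is handed in when it is done.

Besides the shell and the picture viewer there is one more tool, called after "Call:" by a JSON object that holds its "api" and its "payload", one argument or row to a line. move_arm: Moves the arm, as the interface text tells. Its arguments: {"type":"object","properties":{"steps":{"type":"array","items":{"type":"number"}},"newtons":{"type":"number"}},"required":["steps"]}

```bash
mkdir -p pics
python3 - <<'E'
from station import *
import cv2
for n in("side","top"):
    cv2.imwrite(f"pics/{n}0.png",capture(n)[:,:,::-1]); c=get_calibration(n); print(n,c)
print(sense(),grasp_offset)
E
```

```text
side {'fx': 568.9387291085595, 'fy': 568.9387291085595, 'cx': 324.02094668631304, 'cy': 234.94278760453602, 'extrinsics': array([[ 0.90299248, -0.4295453 , -0.0097681 , -0.48935158],
       [ 0.23567371,  0.47616912,  0.84718409, -0.19314783],
       [-0.35925268, -0.76730294,  0.53120966, -1.23296684],
       [ 0.        ,  0.        ,  0.        ,  1.        ]])}
top {'fx': 574.8648703650051, 'fy': 574.8648703650051, 'cx': 317.4437447385439, 'cy': 239.90405400546123, 'extrinsics': array([[ 0.01242483, -0.99991948, -0.00258173, -0.1017653 ],
       [ 0.97792633,  0.01161289,  0.20862701, -0.51318748],
       [-0.20858023, -0.00511689,  0.97799187, -1.57346761],
       [ 0.        ,  0.        ,  0.        ,  1.        ]])}
{'time': 0.1, 'joints': array([-1.29220511,  0.41180395, -0.01271375,  1.59692962,  0.00565601,
        1.13429693, -0.08221421]), 'qd': array([-1.51741513e-03, -3.27841218e-03, -4.28593668e-04, -1.42453968e-03,
       -9.26374421e-05,  8.92513351e-04,  9.91566708e-04]), 'joint_torque': array([ 2.80248627e-03, -5.89098394e+01,  6.43724408e-01, -2.91707772e+01,
       -5.37608215e-02,  1.45065563e-02,  3.00924205e-05]), 'tcp_pos': array([0.2123892 , 0.58760949, 0.40391553]), 'tool_rot': array([ 1.72510679e-01,  9.85007398e-01, -6.99688047e-04, -4.70979084e-05]), 'contact_force': array([ 0.69576697,  0.90825737, -0.36014827]), 'moment': array([ 0.04932955,  0.00130731, -0.01379929]), 'finger_gap': 1.0024155616759078} 0.1633
```

View pics/side0.png

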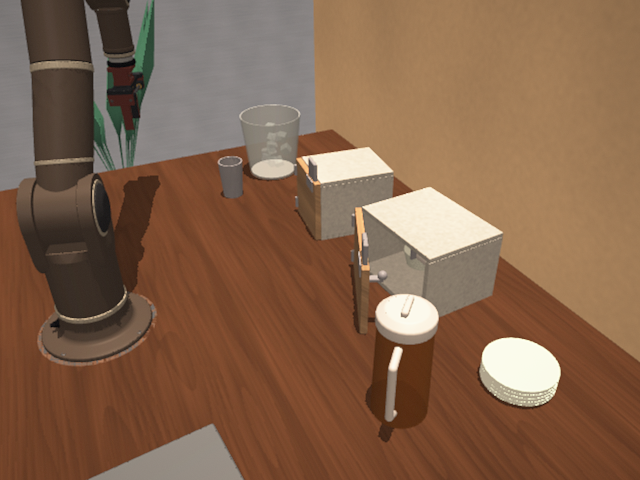

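View pics/top0.png

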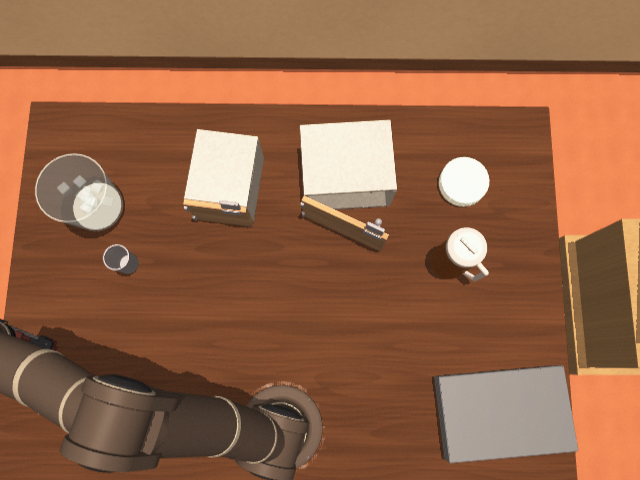

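The top view shows the wide cupboard at about (348,165), with its door ajar from its hinge near (305,205) to its free edge at (385,243). The narrow cupboard is at (225,165), with its pull at (230,206). The jug lid is at (466,247). I'll zoom in to get exact pixels.

Run:
```python
import cv2
a=cv2.imread("pics/top0.png")
cv2.imwrite("pics/z1.png",cv2.resize(a[110:260,170:290],None,fx=5,fy=4*1.0,interpolation=2)[:600])
cv2.imwrite("pics/z2.png",cv2.resize(a[110:260,290:410],None,fx=5,fy=4,interpolation=2))
```

```text
(no output)
```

View pics/z1.png

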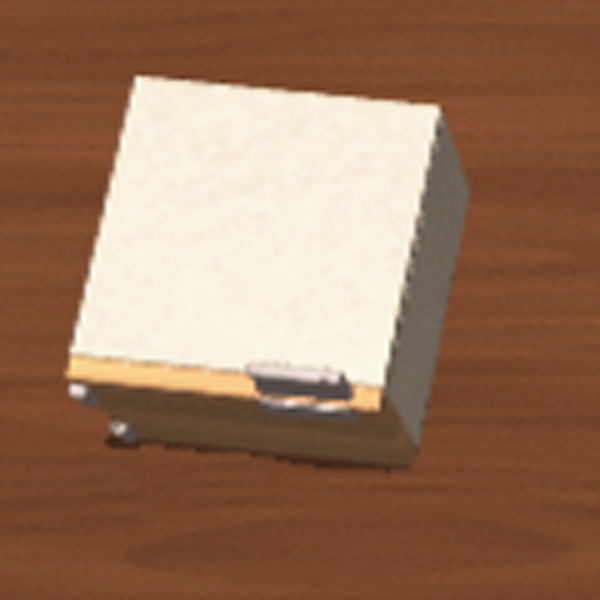

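View pics/z2.png

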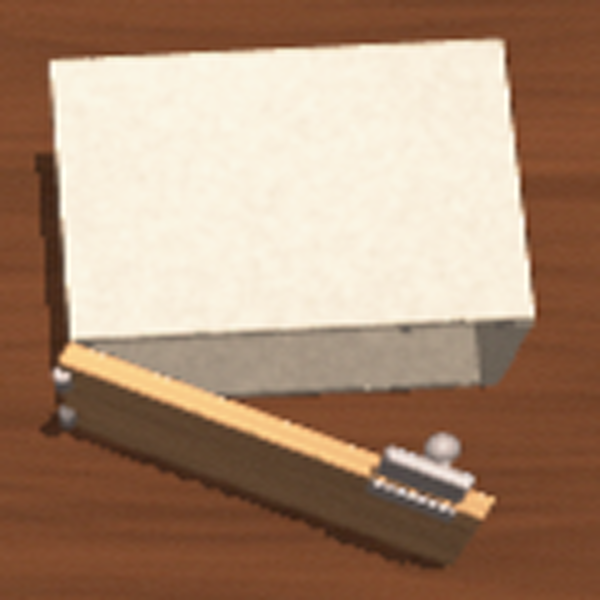

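```bash
cat > h.py <<'E'
import numpy as np
from station import *
def ray(n,u,v,z):
    c=get_calibration(n);E=c["extrinsics"];R=E[:3,:3];t=E[:3,3]
    d=R.T@np.array([(u-c["cx"])/c["fx"],-(v-c["cy"])/c["fy"],-1]);o=-R.T@t
    return o+d*(z-o[2])/d[2]
E
python3 - <<'E'
from h import *
np.set_printoptions(precision=4,suppress=True)
def f(l,ox,pts):
    for x,y,z in pts: print(l,ray("top",ox+x/5,110+y/4,z))
f("N",170,[(135,76,.17),(440,105,.17),(383,385,.17),(70,352,.17),(67,374,.17),(380,409,.17)])
f("Npull",170,[(247,364,.215),(345,374,.215),(350,390,.19)])
f("W",290,[(50,60,.17),(502,40,.17),(534,318,.17),(75,338,.17)])
f("Wdoor",290,[(72,344,.17),(58,362,.17),(495,495,.17),(485,518,.17)])
f("Wpull",290,[(387,447,.215),(475,475,.215),(380,460,.215)])
print("jug",ray("top",466,245,.24))
E
```

```text
N [0.7963 0.2376 0.17  ]
N [0.7771 0.0698 0.17  ]
N [0.5789 0.0934 0.17  ]
N [0.5997 0.2613 0.17  ]
N [0.5845 0.2619 0.17  ]
N [0.5624 0.0943 0.17  ]
Npull [0.5798 0.1582 0.215 ]
Npull [0.5737 0.1072 0.215 ]
Npull [0.5698 0.1079 0.19  ]
W [ 0.8112 -0.0443  0.17  ]
W [ 0.8287 -0.2923  0.17  ]
W [ 0.63   -0.3066  0.17  ]
W [ 0.6132 -0.0614  0.17  ]
Wdoor [ 0.609  -0.0598  0.17  ]
Wdoor [ 0.5965 -0.0526  0.17  ]
Wdoor [ 0.5084 -0.2841  0.17  ]
Wdoor [ 0.4929 -0.2786  0.17  ]
Wpull [ 0.5291 -0.2237  0.215 ]
Wpull [ 0.5112 -0.2686  0.215 ]
Wpull [ 0.5205 -0.2201  0.215 ]
jug [ 0.4661 -0.4671  0.24  ]
```

Call:
{"api": "move_arm", "payload": {
  "steps": [-1,0,0,40,0,0,0,-1,393,-459,40,0,0,0,-1,393,-459,40,0,0,0,-1,393,-459,40,0,0,0,-1,393,-459,40,0,0,0,-1,393,-459,40,0,0,0,-1,393,-459,40,0,0,0,-1,393,-459,40,0,0,0],
  "newtons": 20
}}

```text
time: 0.9
tcp_pos: [0.441, 0.3201, 0.4446]
tool_rot: [0.172, 0.985, -0.0, -0.0]
contact_force: [0.1, 0.8, 0.3]
finger_gap: 0.311
```

Call:
{"api": "move_arm", "payload": {
  "steps": [-1,165,-192,0,0,0,0,-1,165,-192,0,0,0,0,-1,165,-192,0,0,0,0,-1,165,-192,0,0,0,0,-1,165,-192,0,0,0,0,-1,165,-192,0,0,0,0,-1,165,-192,0,0,0,0,-1,165,-192,0,0,0,0]
}}

```text
time: 1.7
tcp_pos: [0.6045, 0.1311, 0.4442]
tool_rot: [0.172, 0.985, 0.0, -0.001]
contact_force: [-0.4, 0.3, -0.6]
finger_gap: 0.006
```

Run:
```python
from station import *
import cv2
print(sense()["tcp_pos"],sense()["finger_gap"])
a=capture("top")[:,:,::-1];b=capture("side")[:,:,::-1]
import numpy as np
cv2.imwrite("pics/a1.png",np.hstack([cv2.resize(a[100:280,150:410],(400,277)),cv2.resize(b[100:300,230:430],(400,400))[:277]]))
cv2.imwrite("pics/a2.png",cv2.resize(b[60:260,230:430],(600,600)))
```

```text
[0.60449355 0.13114873 0.44417131] 0.005792783345938944
```

View pics/a2.png

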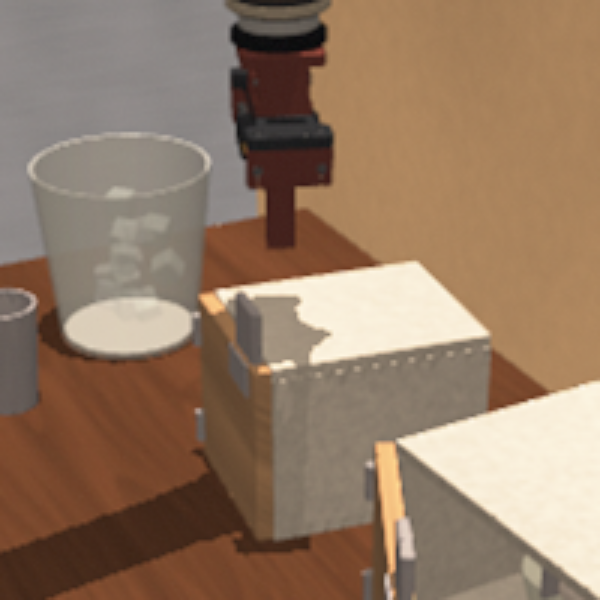

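View pics/a1.png

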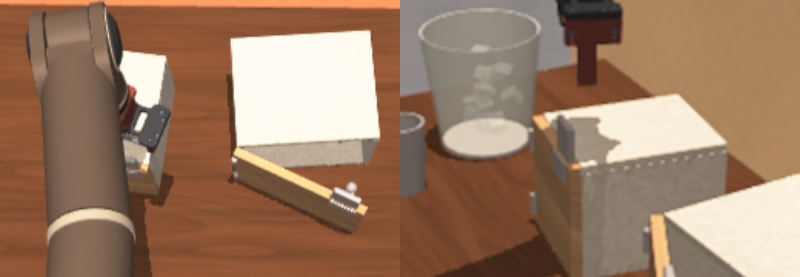

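The closed fingers hang above the cupboard top, about 30 mm behind the narrow pull. Next I lower them.

Call:
{"api": "move_arm", "payload": {
  "steps": [-1,0,0,-40,0,0,0,-1,0,0,-70,0,0,0,-1,0,0,-80,0,0,0,-1,0,0,-80,0,0,0,-1,-5,0,-80,0,0,0,-1,-10,0,-80,0,0,0]
}}

```text
time: 2.4
tcp_pos: [0.5951, 0.1301, 0.3663]
tool_rot: [0.172, 0.985, 0.001, 0.001]
contact_force: [-0.4, -0.6, 1.1]
finger_gap: 0.005
```

Run:
```python
from station import *
import cv2
b=capture("side")[:,:,::-1]
cv2.imwrite("pics/a3.png",cv2.resize(b[60:260,230:430],(600,600)))
```

```text
(no output)
```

View pics/a3.png

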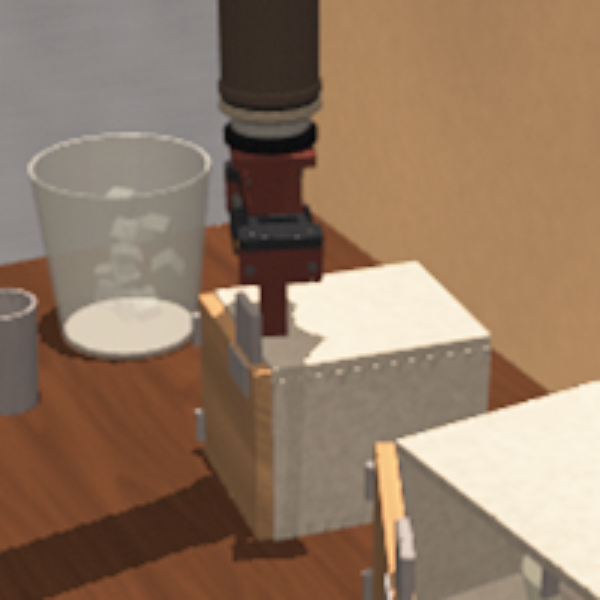

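Call:
{"api": "move_arm", "payload": {
  "steps": [-1,-7,0,0,0,0,0,-1,-14,1,0,0,0,0,-1,-21,3,0,0,0,0,-1,-28,4,0,0,0,0,-1,-36,6,0,0,0,-0.05,-1,-44,9,0,0,0,-0.1,-1,-52,13,0,0,0,-0.15,-1,-60,17,0,0,0,-0.2]
}}

```text
time: 3.25
tcp_pos: [0.5344, 0.1466, 0.3651]
tool_rot: [0.271, 0.963, 0.0, 0.0]
contact_force: [2.0, 0.6, 0.3]
finger_gap: 0.004
```

Call:
{"api": "move_arm", "payload": {
  "steps": [-1,-8,5,0,0,0,-0.05,-1,-16,10,0,0,0,-0.1,-1,-24,15,0,0,0,-0.1,-1,-30,19,0,0,0,-0.1,-1,-34,22,0,0,0,-0.1,-1,-34,22,0,0,0,-0.1,-1,-34,22,0,0,0,-0.1]
}}

```text
time: 3.95
tcp_pos: [0.5011, 0.1689, 0.3647]
tool_rot: [0.318, 0.948, -0.0, -0.0]
contact_force: [0.2, -0.2, 0.6]
finger_gap: 0.006
```

Run:
```python
from station import *
import cv2
b=capture("side")[:,:,::-1]
cv2.imwrite("pics/a4.png",cv2.resize(b[60:260,230:430],(600,600)))
```

```text
(no output)
```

View pics/a4.png

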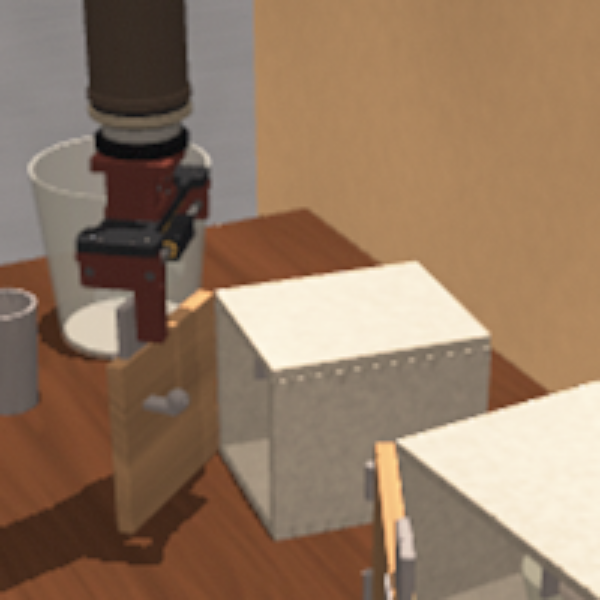

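The narrow door stands wide open, with its free edge near (120,440) in the crop. Next I lift clear and cross to the front of the wide pull.

Call:
{"api": "move_arm", "payload": {
  "steps": [-1,6,-5,0,0,0,0,-1,6,-5,40,0,0,0,-1,6,-5,80,0,0,0,-1,0,-50,80,0,0,0.1,-1,-5,-100,80,0,0,0.2,-1,-5,-150,80,0,0,0.2,-1,-10,-200,80,0,0,0.2,-1,-10,-250,80,0,0,0.2]
}}

```text
time: 4.8
tcp_pos: [0.4905, -0.0834, 0.445]
tool_rot: [0.222, 0.975, 0.0, 0.0]
contact_force: [1.2, 0.1, 1.0]
finger_gap: 0.005
```

Call:
{"api": "move_arm", "payload": {
  "steps": [-1,-3,-50,0,0,0,0,-1,-6,-100,0,0,0,0,-1,-6,-150,0,0,0,0,-1,-6,-151,0,0,0,0,-1,-6,-151,0,0,0,0]
}}

```text
time: 5.3
tcp_pos: [0.4847, -0.2334, 0.4444]
tool_rot: [0.223, 0.975, -0.0, -0.0]
contact_force: [0.2, 0.7, 1.1]
finger_gap: 0.008
```

Run:
```python
from station import *
import cv2
b=capture("side")[:,:,::-1];a=capture("top")[:,:,::-1]
cv2.imwrite("pics/a5.png",cv2.resize(b[100:350,250:500],(600,600)))
cv2.imwrite("pics/a6.png",cv2.resize(a[110:310,170:420],(750,600)))
```

```text
(no output)
```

View pics/a5.png

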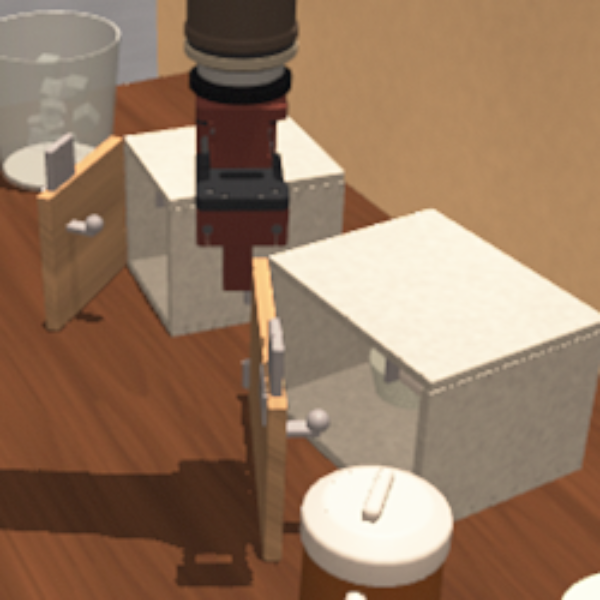

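View pics/a6.png

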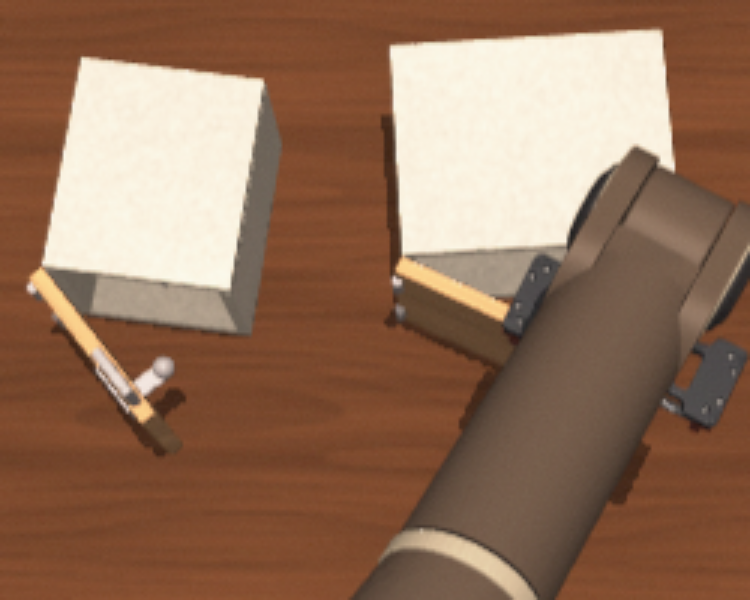

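The narrow door holds at about 0.75 rad, and the fingers hang in front of the wide pull. Next I lower and push along the arc.

Call:
{"api": "move_arm", "payload": {
  "steps": [-1,0,0,-40,0,0,0,-1,0,0,-70,0,0,0,-1,0,0,-80,0,0,0,-1,10,-2,-80,0,0,0,-1,20,-5,-80,0,0,0,-1,30,-9,-80,0,0,0.1,-1,40,-14,-80,0,0,0.15,-1,50,-18,-80,0,0,0.2]
}}

```text
time: 6.2
tcp_pos: [0.5369, -0.2499, 0.3664]
tool_rot: [0.122, 0.993, -0.0, 0.001]
contact_force: [-0.8, 0.2, 0.1]
finger_gap: 0.009
```

Call:
{"api": "move_arm", "payload": {
  "steps": [-1,9,-4,0,0,0,0.05,-1,18,-7,0,0,0,0.1,-1,27,-9,0,0,0,0.15,-1,36,-11,0,0,0,0.2,-1,45,-13,0,0,0,0.25]
}}

```text
time: 6.7
tcp_pos: [0.5818, -0.2627, 0.3665]
tool_rot: [-0.003, 1.0, -0.0, 0.001]
contact_force: [-4.4, 1.3, -0.3]
finger_gap: 0.003
```

Call:
{"api": "move_arm", "payload": {
  "steps": [-1,5,-1,0,0,0,0,-1,10,-1,0,0,0,0.03,-1,15,-2,0,0,0,0.06,-1,19,-2,0,0,0,0.06,-1,22,-2,0,0,0,0.06,-1,22,-2,0,0,0,0.06]
}}

```text
time: 7.3
tcp_pos: [0.6031, -0.2646, 0.3656]
tool_rot: [-0.032, 0.999, -0.0, 0.001]
contact_force: [-0.1, -0.2, 0.6]
finger_gap: 0.006
```

Run:
```python
from station import *
import cv2
b=capture("side")[:,:,::-1]
cv2.imwrite("pics/a7.png",cv2.resize(b[100:350,250:500],(600,600)))
print(sense()["contact_force"])
```

```text
[ 0.54320261  1.02121153 -0.79791638]
```

View pics/a7.png

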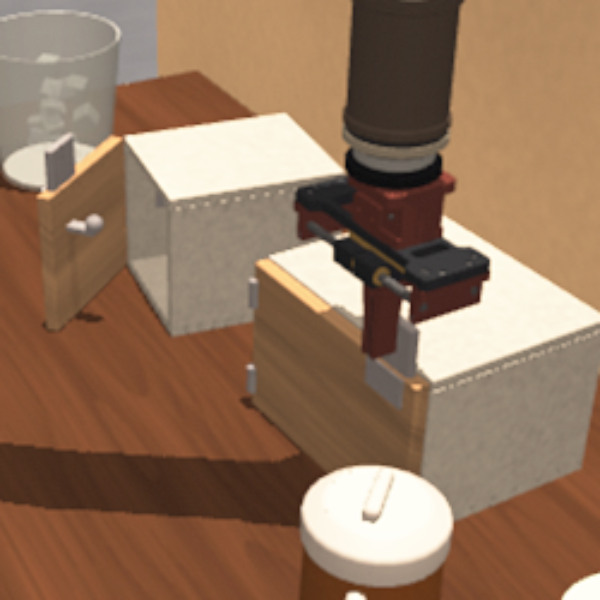

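The door looks flush and the force has dropped to zero, which fits a snap. A small extra push will confirm it reaches a hard stop.

Call:
{"api": "move_arm", "payload": {
  "steps": [-1,3,0,0,0,0,0,-1,6,0,0,0,0,0,-1,6,0,0,0,0,0]
}}

```text
time: 7.65
tcp_pos: [0.6053, -0.2652, 0.365]
tool_rot: [-0.031, 1.0, 0.001, -0.004]
contact_force: [-18.3, 4.0, 13.1]
finger_gap: 0.004
```

Firm stop at about 18 N, so the door is shut. I'll back off, lift and retreat.

Call:
{"api": "move_arm", "payload": {
  "steps": [-1,-15,0,0,0,0,0,-1,-30,0,0,0,0,0,-1,-40,0,0,0,0,0,-1,-40,0,50,0,0,0,-1,-50,30,100,0,0,0,-1,-70,70,120,0,0,0,-1,-90,110,120,0,0,0,-1,-110,150,120,0,0,0]
}}

```text
time: 8.45
tcp_pos: [0.4974, -0.113, 0.4861]
tool_rot: [-0.032, 0.999, 0.0, 0.002]
contact_force: [0.0, 0.6, 0.6]
finger_gap: 0.003
```

Call:
{"api": "move_arm", "payload": {
  "steps": [-1,-30,20,0,0,0,0,-1,-60,40,0,0,0,0,-1,-60,40,0,0,0,0,-1,-60,40,0,0,0,0]
}}

```text
time: 8.85
tcp_pos: [0.4381, -0.0744, 0.4854]
tool_rot: [-0.032, 0.999, 0.0, 0.001]
contact_force: [0.2, -0.8, -0.6]
finger_gap: 0.005
```

Run:
```python
from station import *
import cv2
b=capture("side")[:,:,::-1];a=capture("top")[:,:,::-1]
cv2.imwrite("pics/a8.png",cv2.resize(b[100:450,150:500],(600,600)))
cv2.imwrite("pics/a9.png",cv2.resize(a[110:310,170:420],(750,600)))
cv2.imwrite("pics/top9.png",a)
```

```text
(no output)
```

View pics/a8.png

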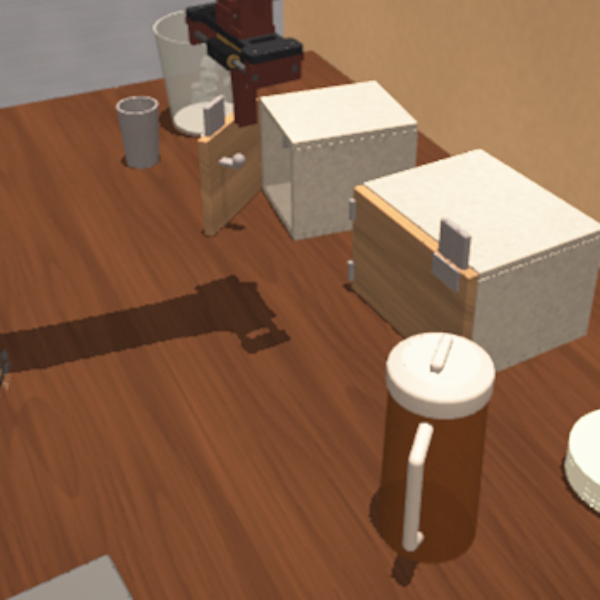

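View pics/a9.png

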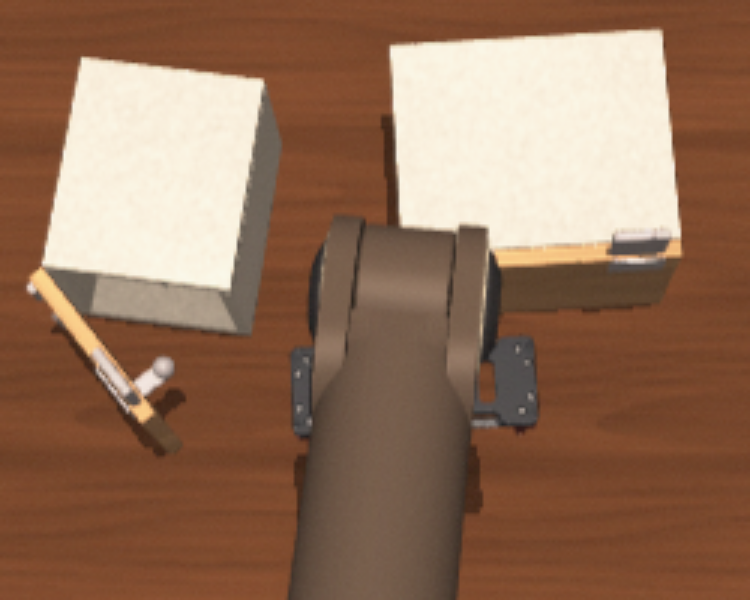

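The wide door is flush along its front with no gap, and the narrow door stands open. The jug is upright where it was, and the arm is clear.

Run:
```python
from h import *
P=lambda x,y:ray("top",170+x/3,110+y/3,.17)
a=P(38,270);b=P(150,420);d=b-a;print("narrow angle",np.arctan2(-d[0],-d[1])-.123)
a=P(500,250);b=P(680,241);d=b-a;a2=P(390,45);b2=P(661,30);e=b2-a2;print("wide",np.arctan2(-d[0],-d[1])-np.arctan2(-e[0],-e[1]))
print(sign_off())
```

```text
narrow angle 0.7802077810732903
wide 0.0067626673623982225
the job is handed in; nothing more can be done
None
```

The wide cupboard's door is shut on its catch and the narrow cupboard's door stands open; I handed the job in at about 9 s of the 43 s allowed. I hooked the narrow door open with closed fingers behind its pull. Then I pushed the wide door shut from the front of its pull.

- **Wide door:** the resistance dropped to zero when the catch snapped. An extra push then met a firm stop at about 18 N sideways, and the wrist also read about 13 N upward. After I backed off, the door stayed flush, with the top view giving about 0.007 rad (limit 0.025).
- **Narrow door:** the top view gives about 0.78 rad (0.4 needed), and it looked the same in pictures taken several seconds apart.
- **Jug and arm:** the jug looks upright and unmoved by eye; I did not re-measure its position. The arm ended clear of everything with contact force near zero.

No check failed or disagreed, and the sign-off reports no verdict.

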